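Reset the closet's puck light with the stylus

TASK

The puck light on the sloping board has locked up: take the stylus from its fork stand, put it square-on into the narrow well in the light's tab, and press the recessed reset button fully in for about one second without forcing it, then let it spring back. Do not press the big domed button in the middle of the light. Hang the stylus upright in its fork again, collar resting on the prongs, let go of it, and leave the other things on the shelf where they stand.

Things in the scene. Friction and masses are not known exactly. Their poses are not given: they have to be found in the camera images.
- lamp: Brown wooden holder fixed to the shelf, 150 wide, 130 deep: a board sloping 35 degrees from level, low towards its own -x, high towards +x. On it a round white puck light (76 across, 30 thick) with a 36 x 34 tab, as thick, on its rim; the puck may be turned up to 1.2 rad either way, so the tab points up the slope or to a side. Top about 130 above the shelf. Origin: centre of the underside; z up.
- well_mouth (a point): Centre of the mouth of the well in the tab's face: a 13 x 13 square hole, its centre 52 from the puck's axis. z points out of the well, square to the sloping face (35 degrees from vertical); x points from the puck's axis to the tab.
- button_top (a point): Centre of the top of the reset button, a grey disc 10 across that lies 10 below the well's mouth when not pressed; moves with the button. z out of the well, axes as well_mouth.
- reset_button (a joint): Reset button travel in m: 0 out, 0.005 fully in; sprung, about 1.5 N to start and 4.5 N fully in; counts as fully in from 0.0035.
- dome (a joint): Travel in m of the big domed button (30 across, 7.5 proud) in the middle of the puck's face: 0 out, 0.004 in; sprung. Not to be pressed.
- stand: Brown wooden fork stand fixed to the shelf: base 100 x 80 x 8, a post at the rear (its +x) and a 10 thick, 60 wide fork plate, its top 75 above the shelf. The slot between the prongs is 14 wide, open to the stand's own -x, above and below, and runs from 28 in front of the seat to 7 behind it. Nothing is above the plate. Origin: on the shelf below the seat; z up.
- seat (a point): Point at the middle of the slot, level with the top of the prongs, 75 above the shelf, where the stylus hangs. Axes as stand.
- stylus: Loose stylus, 60 g, 117 long: steel pin 6 across and 60 long, steel collar 28 across and 5 thick (60 to 65 from the tip), square beech handle 18 x 18 and 52 long (65 to 117 from the tip), its faces across x and y. Starts hanging in the fork by its collar, pin down, tip 15 above the shelf. Origin: the tip of the pin; z runs from the tip to the handle.
- stylus_collar (a point): Centre of the collar's underside, 60 from the tip on the stylus's axis; axes as stylus.
- vase: Bystander: white ceramic vase, 92 across, 165 high, loose. Origin: centre of its underside.
- spray_bottle: Bystander: amber glass spray bottle with a black trigger head, 68 across, 174 high, loose. Origin: centre of its underside.
- lint_handle: Bystander: steel lint roller handle lying flat, about 230 long, 24 thick, loose. Origin: on the shelf at its crank, between grip and roller core.
- funnel: Bystander: orange plastic funnel standing mouth down, 92 across, 95 high, loose. Origin: centre of its mouth, on the shelf.
Not all that is in view belongs to the job. What is shaped like the lamp but purple, red or turquoise is not meant.

How it is judged (in metres and radians):
On the way, in this order (a step that is already met when the one before it is completed fails the run):
1. The reset button is pressed at least 3.5 mm in by the tip of the stylus, the stylus within 15 degrees of the well's axis, for 0.6 s (value of joint reset_button above 0.0035 m and distance between stylus and button_top below 0.007 m and contact force between stylus and lamp above 0.3 N and angle between the z axis of stylus and the z axis of well_mouth, either way round below 0.262 rad), for 0.6 s.
2. The button has sprung back to within 0.8 mm and the tip is out of the well (value of joint reset_button below 0.0008 m and z of stylus in the frame of well_mouth above 0.002 m), for 0.1 s.
At the end, for the whole second after the job is handed in: The stylus hangs upright (within 7 degrees) and still in its fork, its collar's underside within 4 mm of the prongs' top in height and within 15 mm of the seat sideways, resting on the stand; the reset button is out again (within 0.8 mm) and the dome is out (within 1 mm) (horizontal distance between stylus_collar and seat below 0.015 m and z of stylus_collar in the frame of seat between -0.004 and 0.004 m and angle between stylus's own z axis and vertical below 0.12 rad and linear speed of stylus below 0.02 m/s and contact force between stylus and stand above 0.1 N and value of joint reset_button below 0.0008 m and value of joint dome below 0.001 m); the robot touches nothing.
It fails at once if The domed button is pressed in by more than 2 mm (value of joint dome above 0.002 m).
It fails at once if The stylus presses on the light with more than 30 N (contact force between stylus and lamp above 30 N).
It fails at once if The vase, spray bottle, lint roller handle or funnel is moved by more than 20 mm (distance of any of vase, spray_bottle, lint_handle, funnel from where it was at the start of the episode above 0.02 m).
It also fails if it takes over 64 s, if anything falls off the work surface, if the arm or the gripper's body presses on something with over 40 N, if the wrist force passes 120 N, or if a joint passes its speed limit or range.

ROBOT

A 6-joint arm with a two-finger parallel gripper is mounted at the origin on the work surface. World frame = base frame: x ahead of the robot, y to its left, z up, the work surface at z = 0. Lengths are in m, angles in degrees, forces in N, time in s.
With the tool pointing down it reaches from about 0.35 to 0.875 m from the base axis. Payload 4.2 kg.
Tool frame: the origin (TCP) lies between the finger pads; the fingertips stand 19 mm ahead of it and the grasp point (between the pads) is the TCP; z points along the fingers, y is the line along which they close (so a half turn about z gives the same grasp; the last joint's range is limited). The gripper opens to 87 mm and grips with 3 to 60 N. Pads are 19 mm wide; open, the fingers measure 117 mm over their backs; the gripper's body (75 mm by 190 mm) begins 51 mm behind the grasp point.
Start: joints at [-56.459, 22.042, 0.453, 0, -68.411, -14.817], TCP at [0.201, -0.592, 0.242] pointing down, gripper open.
Joint ranges: [-179.83, 179.83], [-69.29, 118.12], [-61.27, 80.66], [-181.25, 117.63], [-171.15, -9.14], [-177.46, 177.46]. Speed limits (degrees/s): [159.86, 159.86, 180, 180, 180, 180].

INTERFACE

Orientations are given as a 3x3 rotation matrix whose columns are the frame's x, y, z axes.
In Python, from station import r gives the robot as it stands.
- The arm moves only by the tool drive_tool, never from a script. Its argument "steps" is one flat list of numbers, 7 for each row, row after row: the turn, a rotation vector about the tool's x, y, z in rad, then the shift along the tool's x, y, z in m, then the opening, from 0 (shut) to 1 (fully open). A call has 1 to 10 rows; each row shifts and turns the commanded pose from where the row before left it, along the tool's axes as they then stand; what a row does not reach is not made up. A row lasts 1/12 s, in which the tool goes at most 41.7 mm and 7.16 degrees, less where a joint would pass 70% of its speed; a pose out of reach is approached as far as the arm can. A call is refused whole if a number of a shift passes 0.0417 or a number of a turn 0.125, either way. A call with a gripper value outside its range is refused whole. The fingers move at their own pace and stop on an object; the grip force is fixed at half the most. Time passes only in rows, so rows that do not move let the fingers close. It gives the time, the measured TCP pose, the force, the opening and the grip force at its end, in the units of the state.
- r.sense(): the state, without advancing time (a new reading comes with each control period).
- r.capture(name): name is "side" or "top"; returns the picture (400x640x3 uint8, blue, green, red); there is no depth.
- r.camera_params(name): a dict with "camera_matrix" (3x3 intrinsics, pixels), "k1" (the pictures are not rectified: a ray, as slopes to the right and down, at radius r is drawn at 1 + k1 r^2 times it, then the intrinsics apply), "extrinsics" (4x4, takes a point from world to camera coordinates). Camera axes: x right, y down, z forward; pixel columns grow to the right and rows downward; lengths in m; the calibration is good to about 2 mm. A picture is of the moment at which its call begins. camera_params takes no time and is no camera call.
- r.finish_job(): hands the job in; it is judged then, once.
The state is a dict: "time_s": time; "joints": joint angles; "joint_velocities": joint speeds; "effort": joint torques, N m; "tcp_pos": TCP position; "ee_rot": TCP orientation; "wrist_force": force on the tool from outside, world axes, zero at the start; "moment": the same for the moment, N m; "gripper_width": opening from 0.0 (shut) to 1.0 (fully open); "gripper_force": force on a finger pad.
Only numpy, scipy, OpenCV 4.12 (cv2) and the standard library are available. Lean on these libraries where they do the work, as an engineer would, in place of code of your own. Each camera call takes 0.05 s, during which the arm holds its last target. There are 200 camera calls.

## Working session

There is one attempt and no reset: what is moved stays moved. The work goes in short steps, Python scripts to look and compute and a tool call to move; the robot and the scene stay as the last step left them, time stands still between calls to the robot, and variables do not carry over. Pictures are saved under pics/ and viewed, at most 10 in all, crops included, and the job is handed in when it is done.

Besides the shell and the picture viewer there is one more tool, called after "Call:" in YAML: its name, and indented under it one key for each argument. drive_tool: Moves the arm, as the interface text tells. Its arguments: {"type":"object","properties":{"steps":{"type":"array"}},"required":["steps"]}

```bash
ls; mkdir -p pics; python3 - <<'E'
from station import r
import cv2,numpy as np
np.set_printoptions(precision=4,suppress=True)
for n in("side","top"):
    cv2.imwrite(f"pics/{n}0.png",r.capture(n)); p=r.camera_params(n); print(n,p)
print(r.sense())
E
```

```text
pics
side {'camera_matrix': array([[416.9649,   0.    , 319.3771],
       [  0.    , 416.9649, 196.5652],
       [  0.    ,   0.    ,   1.    ]]), 'k1': -0.06824352410852569, 'extrinsics': array([[-0.8694, -0.4939,  0.0149,  0.4233],
       [-0.3831,  0.6547, -0.6516,  0.3236],
       [ 0.3121, -0.5722, -0.7584,  0.8815],
       [ 0.    ,  0.    ,  0.    ,  1.    ]])}
top {'camera_matrix': array([[360.9819,   0.    , 325.5826],
       [  0.    , 360.9819, 193.9678],
       [  0.    ,   0.    ,   1.    ]]), 'k1': -0.04158744098104791, 'extrinsics': array([[ 0.0259, -0.9992,  0.0301, -0.1418],
       [-0.9892, -0.0299, -0.1432,  0.5539],
       [ 0.1439, -0.026 , -0.9892,  1.1042],
       [ 0.    ,  0.    ,  0.    ,  1.    ]])}
{'time_s': 0.1, 'joints': array([-56.4597,  22.0858,   0.3875,  -0.0253, -68.4101, -14.8176]), 'joint_velocities': array([-0.0862,  0.0024,  0.2689,  0.0148,  0.0473,  0.0637]), 'effort': array([ -0.0004, -39.1689,  18.7935,   4.2319,   0.0134,  -0.0001]), 'tcp_pos': array([ 0.2005, -0.5914,  0.2406]), 'ee_rot': array([[-0.9471, -0.3208, -0.0007],
       [-0.3208,  0.9471,  0.0018],
       [ 0.0001,  0.0019, -1.    ]]), 'wrist_force': array([-0.4595, -0.3215,  0.5133]), 'moment': array([ 0.0147, -0.0136,  0.0098]), 'gripper_force': 0.0, 'gripper_width': 0.999281874519395}
```

View pics/side0.png

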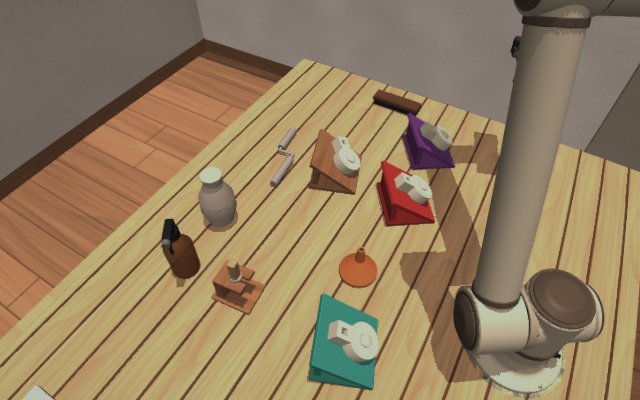

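View pics/top0.png

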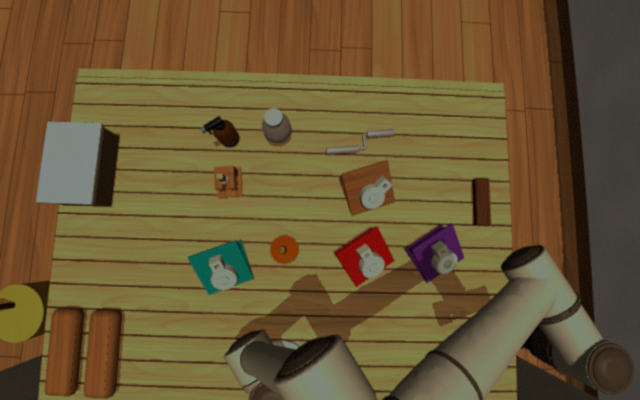

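The wanted lamp is the brown one, at side (338,160) / top (369,188). The lookalikes are purple at side (430,145) / top (437,252), red at (405,193) / (366,256), and turquoise at (346,342) / (221,267). The stand with the stylus is at side (238,285) / top (228,181). The brown bar at side (397,102) is neither. I'll check the choice in one close crop.

```bash
python3 - <<'E'
import cv2,numpy as np
s=cv2.imread("pics/side0.png");t=cv2.imread("pics/top0.png")
t=cv2.convertScaleAbs(t,alpha=1.6)
def c(i,x,y,w,h): return cv2.resize(i[y:y+h,x:x+w],(400,300),interpolation=cv2.INTER_CUBIC)
# 80x60 at x5
o=np.vstack([np.hstack([c(s,295,130,80,60),c(t,330,155,80,60)]),np.hstack([c(s,200,255,80,60),c(t,205,155,60,45)])])
cv2.imwrite("pics/crop1.png",o)
E
```

```text
(no output)
```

View pics/crop1.png

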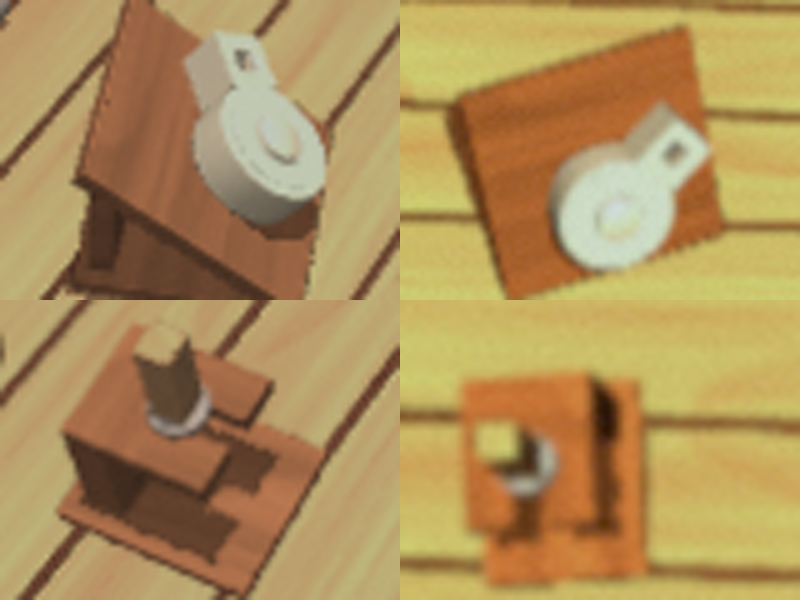

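Crop shows brown lamp: well at side crop (243,60) and top crop (677,152), dome at (280,140) and (620,217). The stylus handle top is at (165,345) and (498,440), and the fork slot opens towards the robot. Next I triangulate these.

```bash
cat > h.py <<'E'
from station import r
import numpy as np,cv2
from scipy.optimize import least_squares
np.set_printoptions(precision=4,suppress=True)
P={n:r.camera_params(n) for n in("side","top")}
def proj(n,X):
    p=P[n];E=p["extrinsics"];k=np.array([p["k1"],0,0,0,0.])
    return cv2.projectPoints(np.atleast_2d(X).astype(float),cv2.Rodrigues(E[:3,:3])[0],E[:3,3],p["camera_matrix"],k)[0][:,0]
def tri(s,t):
    f=lambda X:np.r_[proj("side",X)[0]-s,proj("top",X)[0]-t]
    o=least_squares(f,[.6,0,.1]);return o.x,np.sqrt(o.cost*2)
cr=lambda x,y,ox,oy,k:np.array([ox+(x+.5)/k-.5,oy+(y+.5)/k-.5])
E
python3 - <<'E'
from h import *
for n,s,t in [("well",(243,60),(277,152)),("dome",(280,140),(220,217)),("A",(80,180),(60,100)),("B",(130,-5),(290,28)),("D",(302,297),(110,300))]:
    print(n,*tri(cr(*s,295,130,5),cr(*t,330,155,5)))
for n,s,t in [("handle",(165,45),(98,140)),("f+y",(210,197),(68,228)),("f-y",(272,80),(188,228)),("r+y",(65,130),(65,80)),("r-y",(135,25),(190,75))]:
    print(n,*tri(cr(*s,200,255,5),cr(*t,205,155,400/60)))
E
```

```text
well [ 0.5857 -0.3083  0.0814] 0.06048746065674956
dome [ 0.5454 -0.2759  0.0655] 0.31572788360788484
A [ 0.6128 -0.1725  0.0888] 0.15911893645675051
B [ 0.6624 -0.3142  0.0917] 0.20959164628603547
D [ 0.4958 -0.2119  0.024 ] 0.0780202762235145
handle [0.589  0.1895 0.1278] 0.5997051664375704
f+y [0.5568 0.2158 0.0695] 1.1640546189843404
f-y [0.5607 0.1597 0.0798] 0.44030551077797314
r+y [0.6281 0.2223 0.0719] 0.35732816619701074
r-y [0.6334 0.1647 0.0729] 0.20764765267617272
```

Call:
drive_tool:
  steps: [0, 0, 0.084, 0, 0, 0, 1, 0, 0, 0.084, 0, 0, 0, 1, 0, 0, 0.084, 0, 0, 0, 1, 0, 0, 0, -0.0203, 0.034, 0, 1, 0, 0, 0, -0.0203, 0.034, 0, 1, 0, 0, 0, -0.0203, 0.034, 0, 1, 0, 0, 0, -0.0203, 0.034, 0, 1, 0, 0, 0, -0.0203, 0.034, 0, 1, 0, 0, 0, -0.0203, 0.034, 0, 1, 0, 0, 0, -0.0203, 0.034, 0, 1]

```text
time_s: 0.93
tcp_pos: [0.3247, -0.342, 0.2413]
ee_rot: [[-0.997, -0.074, -0.0], [-0.074, 0.997, 0.0], [0.0, 0.0, -1.0]]
wrist_force: [1.0, -0.5, -0.8]
gripper_width: 1.0
gripper_force: 0.0
```

Call:
drive_tool:
  steps: [0, 0, 0, -0.0203, 0.034, 0, 1, 0, 0, 0, -0.0203, 0.034, 0, 1, 0, 0, 0, -0.0203, 0.034, 0, 1, 0, 0, 0, -0.0203, 0.034, 0, 1, 0, 0, 0, -0.0203, 0.034, 0, 1, 0, 0, 0, -0.0203, 0.034, 0, 1, 0, 0, 0, -0.0203, 0.034, 0, 1, 0, 0, 0, -0.0203, 0.034, 0, 1, 0, 0, 0, -0.0203, 0.034, 0, 1, 0, 0, 0, -0.0203, 0.034, 0, 1]

```text
time_s: 1.77
tcp_pos: [0.5017, 0.0123, 0.2414]
ee_rot: [[-0.997, -0.075, -0.0], [-0.075, 0.997, 0.0], [0.0, 0.0, -1.0]]
wrist_force: [0.6, -1.1, -0.2]
gripper_width: 0.999
gripper_force: 0.0
```

```bash
cat >> h.py <<'E'
def rel(p,R):
    "shift in tool axes (now) and rotvec to reach target"
    s=r.sense();R0=s["ee_rot"]
    print("t",s["time_s"],"tcp",s["tcp_pos"],"F",s["wrist_force"],"w",s["gripper_width"])
    print("shift",R0.T@(np.array(p)-s["tcp_pos"]),"turn",cv2.Rodrigues(R0.T@R)[0].ravel())
def down(a):
    c,s=np.cos(a),np.sin(a);return np.array([[-c,-s,0],[-s,c,0],[0,0,-1.]])
E
python3 - <<'E'
from h import *
rel([.5885,.190,.24],down(.075)); print(r.sense()["ee_rot"])
E
```

```text
t 1.7667 tcp [0.5017 0.0123 0.2414] F [ 0.6087 -1.1415 -0.1977] w 0.9991603326250544
shift [-0.0999  0.1707  0.0014] turn [ 0.0001 -0.0004  0.0002]
[[-0.9972 -0.0752 -0.0004]
 [-0.0752  0.9972  0.0001]
 [ 0.0004  0.0001 -1.    ]]
```

Call:
drive_tool:
  steps: [0, 0, 0, -0.02, 0.0341, 0, 1, 0, 0, 0, -0.02, 0.0341, 0, 1, 0, 0, 0, -0.02, 0.0341, 0, 1, 0, 0, 0, -0.02, 0.0341, 0, 1, 0, 0, 0, -0.02, 0.0341, 0, 1, 0, 0, 0, 0, 0, 0, 1, 0, 0, 0, 0, 0, 0, 1]

```text
time_s: 2.35
tcp_pos: [0.5886, 0.1896, 0.2398]
ee_rot: [[-0.997, -0.077, -0.002], [-0.077, 0.997, -0.001], [0.002, -0.001, -1.0]]
wrist_force: [-0.0, -0.1, 0.0]
gripper_width: 0.995
gripper_force: 0.0
```

```bash
python3 - <<'E'
from h import *
rel([.5885,.190,.114],down(.075))
print("bottle head",*tri(np.array([170,235]),np.array([213,125])),"vase top",*tri(np.array([210,175]),np.array([272,117])))
s=r.capture("side");t=cv2.convertScaleAbs(r.capture("top"),alpha=1.6)
c=lambda i,x,y:cv2.resize(i[y:y+120,x:x+80],(400,600),interpolation=cv2.INTER_CUBIC)
cv2.imwrite("pics/crop2.png",np.hstack([c(s,190,195),c(t,190,110)]))
E
```

```text
t 2.35 tcp [0.5886 0.1896 0.2398] F [-0.0057 -0.1323  0.0263] w 0.9949103565056596
shift [-0.0002  0.0005  0.1258] turn [-0.0009 -0.0025  0.0021]
bottle head [0.7341 0.2113 0.1531] 0.8474416542720684 vase top [0.7618 0.0392 0.1655] 0.1087942802176939
```

View pics/crop2.png

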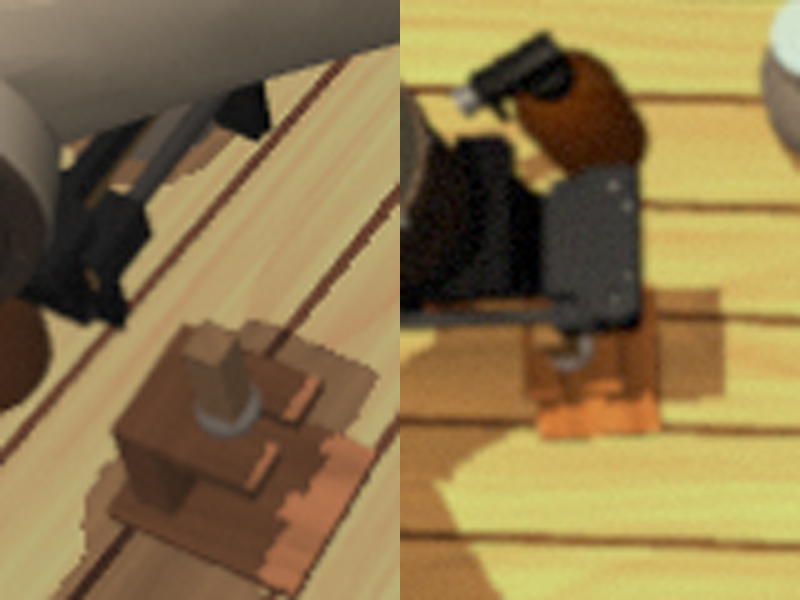

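Stylus is upright in its fork (side crop handle top (215,340)); the bottle stays clear, about 0.14 m behind. Descending now, then closing.

Call:
drive_tool:
  steps: [0, 0, 0, 0, 0, 0.021, 1, 0, 0, 0, 0, 0, 0.021, 1, 0, 0, 0, 0, 0, 0.021, 1, 0, 0, 0, 0, 0, 0.021, 1, 0, 0, 0, 0, 0, 0.021, 1, 0, 0, 0, 0, 0, 0.021, 1, 0, 0, 0, 0, 0, 0, 1, 0, 0, 0, 0, 0, 0, 1]

```text
time_s: 3.12
tcp_pos: [0.5879, 0.1863, 0.1153]
ee_rot: [[-0.997, -0.074, -0.002], [-0.074, 0.997, -0.001], [0.002, -0.001, -1.0]]
wrist_force: [0.2, 0.7, -0.2]
gripper_width: 1.001
gripper_force: 0.0
```

```bash
python3 - <<'E'
from h import *
rel([.5885,.190,.114],down(.075))
s=r.capture("side");t=cv2.convertScaleAbs(r.capture("top"),alpha=1.6)
c=lambda i,x,y:cv2.resize(i[y:y+90,x:x+60],(400,600),interpolation=cv2.INTER_CUBIC)
cv2.imwrite("pics/crop3.png",np.hstack([c(s,205,230),c(t,200,140)]))
E
```

```text
t 3.1167 tcp [0.5879 0.1863 0.1153] F [ 0.1899  0.6669 -0.21  ] w 1.0010314539933898
shift [-0.0008  0.0037  0.0013] turn [-0.0013 -0.0019 -0.0013]
```

View pics/crop3.png

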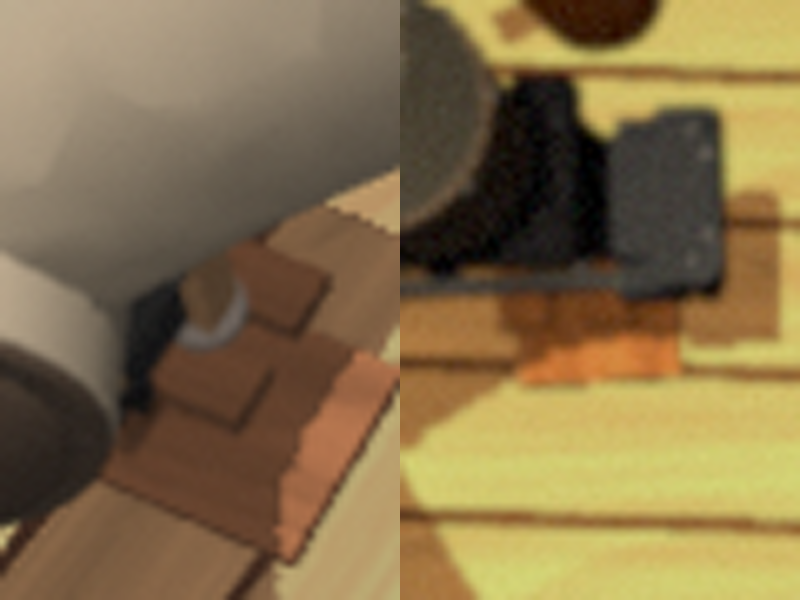

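Call:
drive_tool:
  steps: [0, 0, 0, -0.0005, 0.0035, 0.001, 1, 0, 0, 0, 0, 0, 0, 1, 0, 0, 0, 0, 0, 0, 0.25, 0, 0, 0, 0, 0, 0, 0.25, 0, 0, 0, 0, 0, 0, 0, 0, 0, 0, 0, 0, 0, 0, 0, 0, 0, 0, 0, 0, 0, 0, 0, 0, 0, 0, 0, 0, 0, 0, 0, 0, 0, 0, 0]

```text
time_s: 3.97
tcp_pos: [0.5888, 0.1913, 0.1145]
ee_rot: [[-0.997, -0.075, -0.0], [-0.075, 0.997, -0.0], [0.0, -0.0, -1.0]]
wrist_force: [-0.5, 1.3, -0.2]
gripper_width: 0.553
gripper_force: 0.0
```

Call:
drive_tool:
  steps: [0, 0, 0, 0, 0, 0, 0, 0, 0, 0, 0, 0, 0, 0, 0, 0, 0, 0, 0, 0, 0, 0, 0, 0, 0, 0, 0, 0, 0, 0, 0, 0, 0, 0, 0, 0, 0, 0, 0, 0, 0, 0, 0, 0, 0, 0, 0, 0, 0, 0, 0, 0, 0, 0, 0, 0, 0, 0, 0, 0, 0, 0, 0]

```text
time_s: 4.72
tcp_pos: [0.5888, 0.1912, 0.1145]
ee_rot: [[-0.997, -0.075, -0.0], [-0.075, 0.997, -0.0], [0.0, -0.0, -1.0]]
wrist_force: [0.4, -0.7, 0.1]
gripper_width: 0.213
gripper_force: 30.0
```

Call:
drive_tool:
  steps: [0, 0, 0, 0, 0, -0.01, 0, 0, 0, 0, 0, 0, -0.02, 0, 0, 0, 0, 0, 0, -0.025, 0, 0, 0, 0, 0, 0, -0.025, 0, 0, 0, 0, 0, 0, -0.025, 0, 0, 0, 0, 0, 0, -0.025, 0, 0, 0, 0, 0, 0, -0.025, 0, 0, 0, 0, 0, 0, 0, 0]

```text
time_s: 5.38
tcp_pos: [0.5912, 0.192, 0.2769]
ee_rot: [[-0.997, -0.076, 0.011], [-0.076, 0.997, 0.004], [-0.012, 0.004, -1.0]]
wrist_force: [0.1, 0.4, 0.3]
gripper_width: 0.204
gripper_force: 30.0
```

```bash
cat >> h.py <<'E'
def frame(yaw,turn):
    a=np.radians(35);c,s=np.cos(yaw),np.sin(yaw)
    u=np.array([np.cos(a)*c,np.cos(a)*s,np.sin(a)]);v=np.array([-s,c,0]);n=np.cross(u,v)
    return np.c_[np.cos(turn)*u+np.sin(turn)*v, -np.sin(turn)*u+np.cos(turn)*v, n]
def tilt(yaw):
    n=frame(yaw,0)[:,2];y=np.array([-np.sin(yaw),np.cos(yaw),0]);return np.c_[np.cross(y,-n),y,-n]
E
python3 - <<'E'
from h import *
w=(cr(243,60,295,130,5),cr(277,152,330,155,5));d=(cr(280,140,295,130,5),cr(220,217,330,155,5))
def f(q):
    R=frame(q[3],q[4]);C=q[:3]
    W=C+.052*R[:,0];D=C+.0075*R[:,2]
    return np.r_[proj("side",[W,D]).ravel()-np.r_[w[0],d[0]],proj("top",[W,D]).ravel()-np.r_[w[1],d[1]],(q[3]-.335)/.02]
o=least_squares(f,[.55,-.27,.06,.335,-.9],x_scale=[.01,.01,.01,.1,.1]);q=o.x;R=frame(q[3],q[4])
W=q[:3]+.052*R[:,0];print(q,W,R[:,2],o.fun)
rel(W+R[:,2]*(.0995+.04),tilt(.335)); print("world down-tool shift needed", W+R[:,2]*.1395)
E
```

```text
[ 0.5495 -0.2745  0.0624  0.333  -0.9971] [ 0.5856 -0.3082  0.0786] [-0.5421 -0.1875  0.8192] [-0.0139  0.7672 -0.1461 -0.8418 -0.2206  0.1259  0.2175  0.0818 -0.1003]
t 5.3833 tcp [0.5912 0.192  0.2769] F [0.0892 0.3941 0.255 ] w 0.20351464761214796
shift [ 0.1218 -0.519   0.0808] turn [-0.0772 -0.5953 -0.2516]
world down-tool shift needed [ 0.51   -0.3344  0.1929]
```

Call:
drive_tool:
  steps: [0, 0, 0, 0.0045, -0.018, 0, 0, 0, 0, 0, 0.0085, -0.037, 0, 0, 0, 0, 0, 0.0085, -0.037, 0, 0, 0, 0, 0, 0.0085, -0.037, 0, 0, 0, 0, 0, 0.0085, -0.037, 0, 0, 0, 0, 0, 0.0085, -0.037, 0, 0, 0, 0, 0, 0.0085, -0.037, 0, 0, 0, 0, 0, 0.0085, -0.037, 0, 0, 0, 0, 0, 0.0085, -0.037, 0, 0, 0, 0, 0, 0.0085, -0.037, 0, 0]

```text
time_s: 6.22
tcp_pos: [0.5326, -0.1668, 0.2692]
ee_rot: [[-0.997, -0.075, -0.001], [-0.075, 0.997, 0.0], [0.001, 0.0, -1.0]]
wrist_force: [0.6, -0.2, -0.4]
gripper_width: 0.202
gripper_force: 30.0
```

Call:
drive_tool:
  steps: [0, 0, 0, 0.0085, -0.037, 0, 0, 0, 0, 0, 0.0085, -0.037, 0, 0, 0, 0, 0, 0.0085, -0.037, 0, 0, 0, 0, 0, 0.0085, -0.037, 0.01, 0, 0, 0, 0, 0.006, -0.018, 0.01, 0, -0.013, -0.0995, -0.042, 0, 0, 0, 0, -0.013, -0.0995, -0.042, 0, 0, 0, 0, -0.013, -0.0995, -0.042, 0, 0, 0, 0, -0.013, -0.0995, -0.042, 0, 0, 0, 0, -0.013, -0.0995, -0.042, 0, 0, 0, 0]

```text
time_s: 7.05
tcp_pos: [0.5057, -0.3329, 0.2497]
ee_rot: [[-0.839, -0.29, 0.46], [-0.249, 0.957, 0.148], [-0.484, 0.01, -0.875]]
wrist_force: [-0.9, 0.3, -0.8]
gripper_width: 0.202
gripper_force: 30.0
```

Call:
drive_tool:
  steps: [-0.013, -0.0995, -0.042, 0, 0, 0, 0, 0, 0, 0, 0, 0, 0, 0, 0, 0, 0, 0, 0, 0, 0, 0, 0, 0, 0, 0, 0, 0]

```text
time_s: 7.38
tcp_pos: [0.5062, -0.3337, 0.2494]
ee_rot: [[-0.781, -0.327, 0.532], [-0.271, 0.945, 0.185], [-0.563, 0.0, -0.826]]
wrist_force: [0.9, 1.0, 0.2]
gripper_width: 0.202
gripper_force: 30.0
```

```bash
python3 - <<'E'
from h import *
W=np.array([.5856,-.3082,.0786]);n=frame(.333,0)[:,2]
rel(W+n*.1395,tilt(.335)); s=r.sense();print("tip",s["tcp_pos"]+.0995*s["ee_rot"][:,2],s["ee_rot"])
E
```

```text
t 7.3833 tcp [ 0.5062 -0.3337  0.2494] F [0.9263 0.9689 0.2334] w 0.2023195928326833
shift [ 0.0291 -0.0018  0.0486] turn [-0.0006 -0.0129 -0.0012]
tip [ 0.5592 -0.3154  0.1672] [[-0.7809 -0.3275  0.5319]
 [-0.2706  0.9449  0.1845]
 [-0.563   0.0002 -0.8265]]
```

Call:
drive_tool:
  steps: [0, -0.013, 0, 0.01, -0.001, 0, 0, 0, 0, 0, 0.01, -0.001, 0.02, 0, 0, 0, 0, 0.01, 0, 0.02, 0, 0, 0, 0, 0, 0, 0.02, 0, 0, 0, 0, 0, 0, 0.01, 0, 0, 0, 0, 0, 0, 0, 0, 0, 0, 0, 0, 0, 0, 0]

```text
time_s: 7.97
tcp_pos: [0.5229, -0.3295, 0.1751]
ee_rot: [[-0.772, -0.331, 0.542], [-0.271, 0.944, 0.19], [-0.575, -0.0, -0.818]]
wrist_force: [-0.2, -0.6, -0.3]
gripper_width: 0.203
gripper_force: 30.0
```

```bash
python3 - <<'E'
from h import *
W=np.array([.5856,-.3082,.0786]);n=frame(.333,0)[:,2]
rel(W+n*.1145,tilt(.335)); s=r.sense();tip=s["tcp_pos"]+.0995*s["ee_rot"][:,2];print("tip",tip)
for k in("side","top"): print(k,"tip px",proj(k,tip),"W px",proj(k,W))
s=r.capture("side");t=cv2.convertScaleAbs(r.capture("top"),alpha=1.8)
c=lambda i,x,y:cv2.resize(i[y:y+60,x:x+40],(400,600),interpolation=cv2.INTER_CUBIC)
cv2.imwrite("pics/crop4.png",np.hstack([c(s,325,110),c(t,360,155)]))
E
```

```text
t 7.9667 tcp [ 0.5229 -0.3295  0.1751] F [-0.1711 -0.5962 -0.2538] w 0.20312099254354854
shift [ 0.0011 -0.0004  0.0026] turn [0.0009 0.0013 0.0016]
tip [ 0.5769 -0.3106  0.0937]
side tip px [[346.6598 138.9118]] W px [[343.1923 142.3732]]
top tip px [[386.5042 187.1471]] W px [[384.7757 185.1341]]
```

View pics/crop4.png

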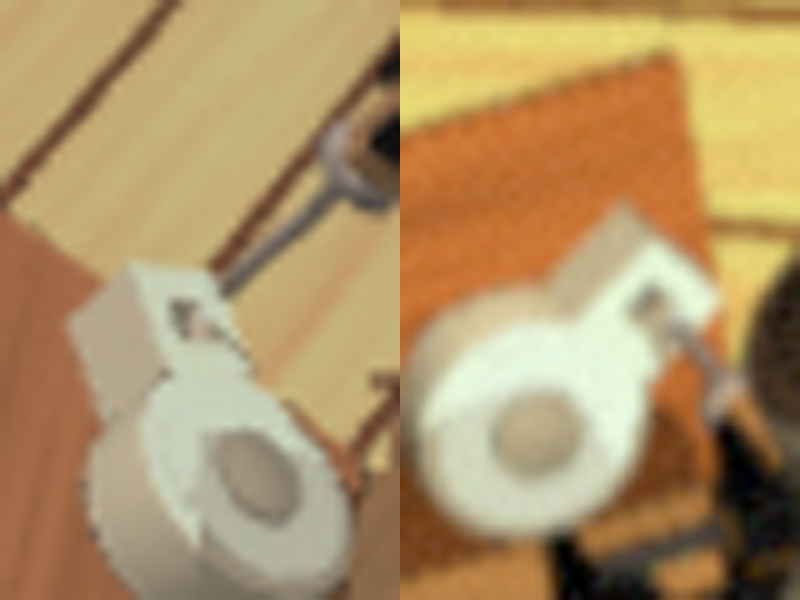

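```bash
python3 - <<'E'
from h import *
q=[.5495,-.2745,.0624,.333,-.9971];R=frame(q[3],q[4]);C=np.array(q[:3])
th=np.linspace(0,2*np.pi,60)
ring=lambda rad,h:C+np.c_[rad*np.cos(th),rad*np.sin(th),h+0*th]@R.T
sq=C+np.array([[52+a,b,0] for a,b in((-6.5,-6.5),(6.5,-6.5),(6.5,6.5),(-6.5,6.5))])/1000@R.T
tab=C+np.array([[a,b,0] for a,b in((34,-18),(70,-18),(70,18),(34,18))])/1000@R.T
out=[]
for n,x,y,al in(("side",325,125,1),("top",355,168,1.6)):
    i=cv2.convertScaleAbs(cv2.imread(f"pics/{n}0.png"),alpha=al)[y:y+36,x:x+36]
    i=cv2.resize(i,(396,396),interpolation=cv2.INTER_NEAREST)
    for X,c in((ring(.038,0),(255,0,0)),(ring(.015,0.),(0,0,255)),(sq,(0,0,255)),(tab,(0,160,0))):
        p=((proj(n,X)-[x,y]+.5)*11);cv2.polylines(i,[p.astype(int)],True,c,1)
    out.append(i)
cv2.imwrite("pics/over.png",np.hstack(out))
E
```

```text
(no output)
```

View pics/over.png

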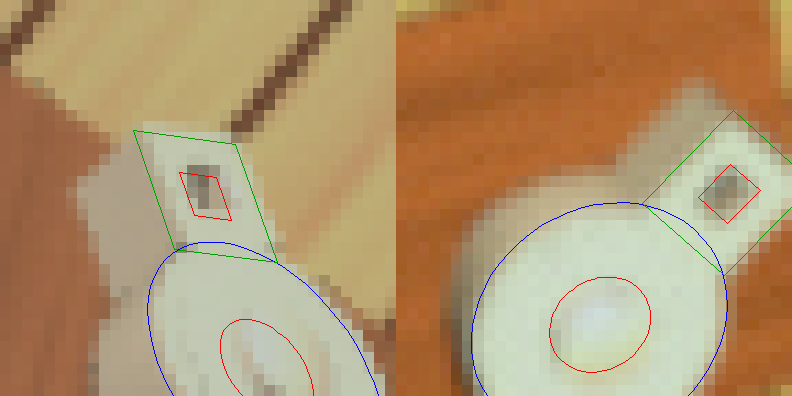

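Overlay shows the fit is right to about 0.7 px. In the side view the hole sits slightly above my quad, so I use the directly triangulated height. Pin end in crop4 agrees with the kinematics. Lining up now.

```bash
cat >> h.py <<'E'
W=np.array([.5857,-.3083,.0805]);N=frame(.333,0)[:,2]
def well():
    s=r.sense();Rt=s["ee_rot"];tip=s["tcp_pos"]+.0995*Rt[:,2];F=s["wrist_force"]
    print("t",s["time_s"],"tip-in-tool off (target-tip)",Rt.T@(W-tip),"turn",cv2.Rodrigues(Rt.T@tilt(.333))[0].ravel(),"Ftool",Rt.T@F,"w",s["gripper_width"])
E
python3 -c "
from h import *
well()"
```

```text
t 8.0667 tip-in-tool off (target-tip) [0.0009 0.0002 0.0173] turn [-0.0002  0.0031  0.0035] Ftool [ 0.4286  0.9103 -0.0934] w 0.20490061603208326
```

Call:
drive_tool:
  steps: [0, 0.003, 0, 0.001, 0, 0.004, 0, 0, 0, 0, 0, 0, 0.004, 0, 0, 0, 0, 0, 0, 0.004, 0, 0, 0, 0, 0, 0, 0.004, 0, 0, 0, 0, 0, 0, 0.003, 0, 0, 0, 0, 0, 0, 0, 0, 0, 0, 0, 0, 0, 0, 0]

```text
time_s: 8.65
tcp_pos: [0.5318, -0.3267, 0.1587]
ee_rot: [[-0.774, -0.329, 0.541], [-0.269, 0.944, 0.189], [-0.573, 0.0, -0.82]]
wrist_force: [0.1, 0.6, -1.1]
gripper_width: 0.206
gripper_force: 30.0
```

```bash
python3 - <<'E'
from h import *
well()
s=r.capture("side");t=cv2.convertScaleAbs(r.capture("top"),alpha=1.8)
c=lambda i,x,y:cv2.resize(i[y:y+40,x:x+40],(400,400),interpolation=cv2.INTER_CUBIC)
cv2.imwrite("pics/crop5.png",np.hstack([c(s,325,120),c(t,365,165)]))
E
```

```text
t 8.65 tip-in-tool off (target-tip) [-0.0019 -0.0004 -0.0028] turn [ 0.0013 -0.0008  0.0012] Ftool [0.4072 0.4924 1.0694] w 0.2055145538793496
```

View pics/crop5.png

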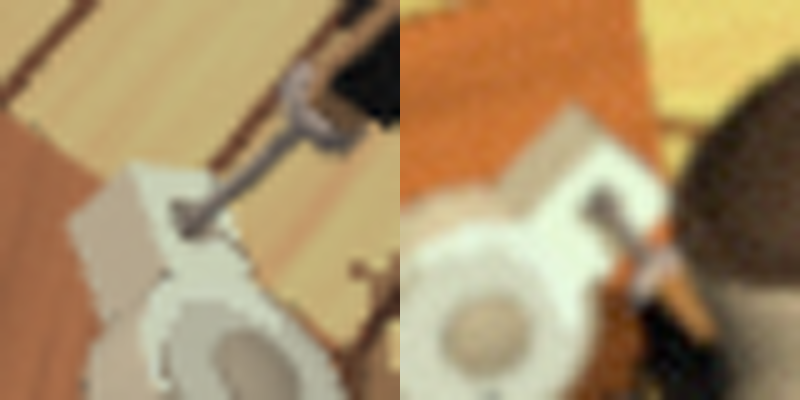

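Pin tip is at the hole: side crop (190,225), top crop (603,200), slightly downslope of its centre. I shift 1.5 mm upslope and push in slowly.

Call:
drive_tool:
  steps: [0, 0, 0, -0.0015, 0, 0, 0, 0, 0, 0, 0, 0, 0.001, 0, 0, 0, 0, 0, 0, 0.001, 0, 0, 0, 0, 0, 0, 0.001, 0, 0, 0, 0, 0, 0, 0.001, 0, 0, 0, 0, 0, 0, 0, 0]

```text
time_s: 9.25
tcp_pos: [0.5351, -0.3256, 0.1566]
ee_rot: [[-0.774, -0.329, 0.541], [-0.269, 0.944, 0.188], [-0.573, -0.0, -0.819]]
wrist_force: [-0.6, 0.1, 0.6]
gripper_width: 0.206
gripper_force: 30.0
```

```bash
python3 -c "
from h import *
well()"
```

```text
t 9.25 tip-in-tool off (target-tip) [-0.0002 -0.0003 -0.0065] turn [ 0.001  -0.0005  0.0015] Ftool [ 0.1215  0.335  -0.7684] w 0.2060451857131541
```

Call:
drive_tool:
  steps: [0, 0, 0, 0, 0, 0.001, 0, 0, 0, 0, 0, 0, 0.001, 0, 0, 0, 0, 0, 0, 0.001, 0, 0, 0, 0, 0, 0, 0.001, 0, 0, 0, 0, 0, 0, 0, 0]

```text
time_s: 9.67
tcp_pos: [0.5373, -0.3249, 0.1534]
ee_rot: [[-0.774, -0.329, 0.541], [-0.269, 0.945, 0.188], [-0.573, -0.0, -0.819]]
wrist_force: [-1.6, -0.4, 2.3]
gripper_width: 0.203
gripper_force: 30.0
```

```bash
python3 -c "
from h import *
well()"
```

```text
t 9.6667 tip-in-tool off (target-tip) [-0.0002 -0.0002 -0.0104] turn [ 0.0008 -0.0004  0.0015] Ftool [ 0.0685  0.1598 -2.8359] w 0.2028244567453685
```

Call:
drive_tool:
  steps: [0, 0, 0, 0, 0, 0.001, 0, 0, 0, 0, 0, 0, 0.001, 0, 0, 0, 0, 0, 0, 0, 0, 0, 0, 0, 0, 0, 0, 0]

```text
time_s: 10.0
tcp_pos: [0.5381, -0.3247, 0.1522]
ee_rot: [[-0.774, -0.329, 0.541], [-0.27, 0.944, 0.188], [-0.573, -0.001, -0.819]]
wrist_force: [-4.3, -0.5, 5.4]
gripper_width: 0.206
gripper_force: 30.0
```

```bash
python3 -c "
from h import *
well()"
```

```text
t 10.0 tip-in-tool off (target-tip) [-0.0001 -0.0002 -0.0119] turn [ 0.0007 -0.0005  0.002 ] Ftool [ 0.3751  0.8816 -6.8086] w 0.2060658054089828
```

Call:
drive_tool:
  steps: [0, 0, 0, 0, 0, 0.0007, 0, 0, 0, 0, 0, 0, 0, 0, 0, 0, 0, 0, 0, 0, 0]

```text
time_s: 10.25
tcp_pos: [0.5384, -0.3247, 0.1521]
ee_rot: [[-0.774, -0.329, 0.542], [-0.27, 0.944, 0.188], [-0.573, -0.001, -0.819]]
wrist_force: [-6.4, 0.1, 7.4]
gripper_width: 0.206
gripper_force: 30.0
```

```bash
python3 -c "
from h import *
well()"
```

```text
t 10.25 tip-in-tool off (target-tip) [ 0.     -0.     -0.0121] turn [ 0.0005 -0.0004  0.0025] Ftool [ 0.6514  2.2297 -9.5017] w 0.2058930879295081
```

Force rises stiffly past 4.5 N, so the button is bottomed. Hold it.

Call:
drive_tool:
  steps: [0, 0, 0, 0, 0, 0, 0, 0, 0, 0, 0, 0, 0, 0, 0, 0, 0, 0, 0, 0, 0, 0, 0, 0, 0, 0, 0, 0, 0, 0, 0, 0, 0, 0, 0, 0, 0, 0, 0, 0, 0, 0, 0, 0, 0, 0, 0, 0, 0, 0, 0, 0, 0, 0, 0, 0, 0, 0, 0, 0, 0, 0, 0]

```text
time_s: 11.0
tcp_pos: [0.5383, -0.3247, 0.1521]
ee_rot: [[-0.774, -0.329, 0.542], [-0.27, 0.944, 0.188], [-0.573, -0.001, -0.819]]
wrist_force: [-6.7, -0.4, 7.0]
gripper_width: 0.203
gripper_force: 30.0
```

```bash
python3 -c "
from h import *
well()"
```

```text
t 11.0 tip-in-tool off (target-tip) [-0.     -0.     -0.0121] turn [ 0.0005 -0.0004  0.0025] Ftool [ 1.2428  1.7849 -9.4301] w 0.2030481926325198
```

Call:
drive_tool:
  steps: [0, 0, 0, 0, 0, -0.002, 0, 0, 0, 0, 0, 0, -0.001, 0, 0, 0, 0, 0, 0, 0, 0, 0, 0, 0, 0, 0, 0, 0]

```text
time_s: 11.33
tcp_pos: [0.5372, -0.3249, 0.1535]
ee_rot: [[-0.774, -0.328, 0.542], [-0.269, 0.945, 0.188], [-0.573, -0.0, -0.819]]
wrist_force: [-0.9, 0.5, 2.0]
gripper_width: 0.206
gripper_force: 30.0
```

```bash
python3 -c "
from h import *
well()"
```

```text
t 11.3333 tip-in-tool off (target-tip) [-0.0002 -0.0003 -0.0103] turn [ 0.0008 -0.0004  0.0013] Ftool [-0.5691  0.7356 -2.0305] w 0.2055444017172881
```

Call:
drive_tool:
  steps: [0, 0, 0, 0, 0, -0.003, 0, 0, 0, 0, 0, 0, -0.004, 0, 0, 0, 0, 0, 0, -0.005, 0, 0, 0, 0, 0, 0, -0.005, 0, 0, 0, 0, 0, 0, -0.005, 0, 0, 0, 0, 0, 0, -0.008, 0, 0, 0, 0, 0, 0, 0, 0, 0, 0, 0, 0, 0, 0, 0, 0, 0, 0, 0, 0, 0, 0]

```text
time_s: 12.08
tcp_pos: [0.5208, -0.3305, 0.1782]
ee_rot: [[-0.774, -0.328, 0.542], [-0.269, 0.945, 0.188], [-0.573, 0.0, -0.819]]
wrist_force: [-0.3, -0.3, -0.3]
gripper_width: 0.207
gripper_force: 30.0
```

```bash
python3 - <<'E'
from h import *
well()
s=r.sense();tip=s["tcp_pos"]+.0995*s["ee_rot"][:,2]
sd=r.capture("side");t=cv2.convertScaleAbs(r.capture("top"),alpha=1.8)
for n,x,y in(("side",325,100),("top",365,155)): print("pred tip crop px",(proj(n,tip)-[x,y]+.5)*10)
c=lambda i,x,y:cv2.resize(i[y:y+50,x:x+40],(400,500),interpolation=cv2.INTER_CUBIC)
cv2.imwrite("pics/crop6.png",np.hstack([c(sd,325,100),c(t,365,155)]))
E
```

```text
t 12.0833 tip-in-tool off (target-tip) [-0.0002 -0.0004  0.0199] turn [ 0.0009 -0.0002  0.0012] Ftool [ 0.4772 -0.1732  0.0229] w 0.20737275735666777
pred tip crop px [[231.0655 386.37  ]]
pred tip crop px [[225.6528 332.065 ]]
```

View pics/crop6.png

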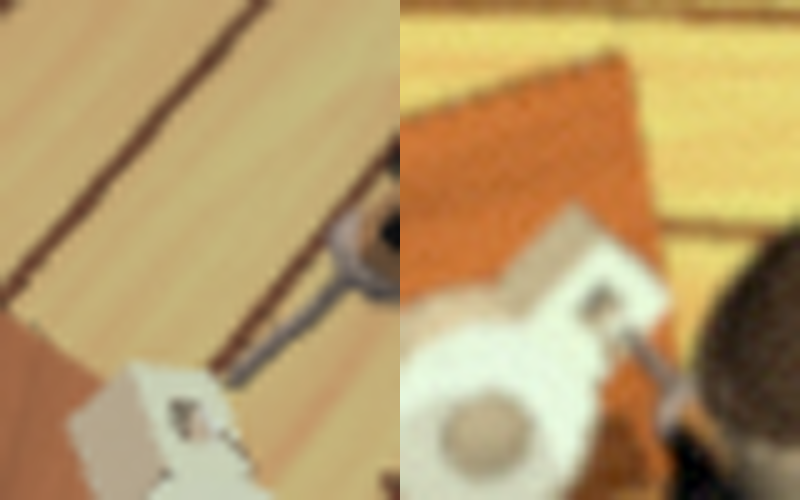

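Tip is at side (232,382), as predicted, so nothing slipped, and the button recess is visible again. The force-depth figures leave some doubt that travel reached 3.5 mm. I'll press once more with averaged force readings, 1 mm to the side where the lateral force pointed.

Call:
drive_tool:
  steps: [0, 0, 0, 0.0005, 0.001, 0.005, 0, 0, 0, 0, 0, 0, 0.005, 0, 0, 0, 0, 0, 0, 0.005, 0, 0, 0, 0, 0, 0, 0.003, 0, 0, 0, 0, 0, 0, 0.003, 0, 0, 0, 0, 0, 0, 0.002, 0, 0, 0, 0, 0, 0, 0.002, 0, 0, 0, 0, 0, 0, 0, 0]

```text
time_s: 12.85
tcp_pos: [0.5338, -0.3248, 0.1569]
ee_rot: [[-0.774, -0.329, 0.541], [-0.269, 0.944, 0.189], [-0.573, 0.001, -0.82]]
wrist_force: [-0.5, 0.0, -0.1]
gripper_width: 0.205
gripper_force: 30.0
```

```bash
cat >> h.py <<'E'
def avg(k=4):
    D=[]
    for _ in range(k):
        r.capture("side");s=r.sense();Rt=s["ee_rot"];D.append(np.r_[Rt.T@(W-s["tcp_pos"])-[0,0,.0995],Rt.T@s["wrist_force"]])
    print("t",s["time_s"],np.mean(D,0))
E
python3 -c "
from h import *
avg()"
```

```text
t 13.05 [-0.0006 -0.0012 -0.0052  0.0311 -0.0325  1.0255]
```

Call:
drive_tool:
  steps: [0, 0, 0, 0, 0, 0.001, 0, 0, 0, 0, 0, 0, 0.001, 0, 0, 0, 0, 0, 0, 0.001, 0]

```text
time_s: 13.3
tcp_pos: [0.5353, -0.3246, 0.1552]
ee_rot: [[-0.774, -0.328, 0.542], [-0.269, 0.945, 0.188], [-0.573, -0.001, -0.819]]
wrist_force: [-1.6, -1.4, 1.6]
gripper_width: 0.203
gripper_force: 30.0
```

```bash
python3 -c "
from h import *
avg()"
```

```text
t 13.5 [-0.0005 -0.0011 -0.008   0.6562 -0.2539 -1.8579]
```

Call:
drive_tool:
  steps: [0, 0, 0, 0, 0, 0.001, 0, 0, 0, 0, 0, 0, 0.001, 0]

```text
time_s: 13.67
tcp_pos: [0.5365, -0.3242, 0.1536]
ee_rot: [[-0.774, -0.328, 0.542], [-0.269, 0.945, 0.188], [-0.573, -0.001, -0.819]]
wrist_force: [-2.2, -0.4, 3.0]
gripper_width: 0.202
gripper_force: 30.0
```

```bash
python3 -c "
from h import *
avg()"
```

```text
t 13.8667 [-0.0005 -0.0011 -0.0101  0.2805 -0.017  -2.7828]
```

Call:
drive_tool:
  steps: [0, 0, 0, 0, 0, 0.001, 0, 0, 0, 0, 0, 0, 0.0005, 0]

```text
time_s: 14.03
tcp_pos: [0.5373, -0.3239, 0.1522]
ee_rot: [[-0.774, -0.328, 0.542], [-0.269, 0.945, 0.188], [-0.573, -0.0, -0.819]]
wrist_force: [-3.1, -0.7, 2.8]
gripper_width: 0.205
gripper_force: 30.0
```

```bash
python3 -c "
from h import *
avg()"
```

```text
t 14.2333 [-0.0005 -0.0011 -0.0116 -0.1033 -0.0943 -3.5063]
```

Call:
drive_tool:
  steps: [0, 0, 0, 0, 0, 0.001, 0, 0, 0, 0, 0, 0, 0.0005, 0]

```text
time_s: 14.4
tcp_pos: [0.5378, -0.3239, 0.1518]
ee_rot: [[-0.774, -0.329, 0.542], [-0.27, 0.944, 0.188], [-0.573, -0.001, -0.819]]
wrist_force: [-5.8, -0.7, 9.9]
gripper_width: 0.202
gripper_force: 30.0
```

```bash
python3 -c "
from h import *
avg()"
```

```text
t 14.6 [ -0.0004  -0.0009  -0.0121   0.0355   1.1835 -10.0593]
```

Clean spring curve to the hard stop: the zero-corrected force is about 4.4 N just before it. So both presses reached the stop. Hold briefly, then withdraw.

Call:
drive_tool:
  steps: [0, 0, 0, 0, 0, 0, 0, 0, 0, 0, 0, 0, 0, 0, 0, 0, 0, 0, 0, 0, 0, 0, 0, 0, 0, 0, 0, 0, 0, 0, 0, 0, 0, 0, 0, 0, 0, 0, 0, 0, 0, 0, 0, 0, 0, 0, 0, 0, 0, 0, 0, 0, 0, 0, 0, 0]

```text
time_s: 15.27
tcp_pos: [0.5377, -0.3239, 0.1518]
ee_rot: [[-0.773, -0.329, 0.542], [-0.27, 0.944, 0.188], [-0.573, -0.001, -0.819]]
wrist_force: [-6.2, -0.3, 7.9]
gripper_width: 0.205
gripper_force: 30.0
```

Call:
drive_tool:
  steps: [0, 0, 0, 0, 0, -0.003, 0, 0, 0, 0, 0, 0, -0.004, 0, 0, 0, 0, 0, 0, -0.005, 0, 0, 0, 0, 0, 0, -0.006, 0, 0, 0, 0, 0, 0, -0.01, 0, 0, 0, 0, 0, 0, -0.02, 0, 0, 0, 0, 0, 0, -0.03, 0, 0, 0, 0, 0, 0, -0.03, 0, 0, 0, 0, 0, 0, -0.02, 0, 0, 0, 0, 0, 0, 0, 0]

```text
time_s: 16.1
tcp_pos: [0.468, -0.3496, 0.261]
ee_rot: [[-0.771, -0.327, 0.546], [-0.272, 0.945, 0.182], [-0.576, -0.008, -0.818]]
wrist_force: [0.8, 1.1, -0.4]
gripper_width: 0.202
gripper_force: 30.0
```

```bash
python3 -c "
from h import *
rel([.5888,.1912,.28],down(.075))"
```

```text
t 16.1 tcp [ 0.468  -0.3496  0.261 ] F [ 0.752   1.0988 -0.3726] w 0.2019821091537195
shift [-0.2511  0.4713  0.149 ] turn [0.0715 0.6111 0.2526]
```

Call:
drive_tool:
  steps: [0.012, 0.102, 0.042, 0, 0, 0, 0, 0.012, 0.102, 0.042, 0, 0, 0, 0, 0.012, 0.102, 0.042, 0, 0, 0, 0, 0.012, 0.102, 0.042, 0, 0, 0, 0, 0.012, 0.102, 0.042, 0, 0, 0, 0, 0.012, 0.102, 0.042, 0, 0, 0, 0, 0, 0, 0, 0, 0, -0.015, 0]

```text
time_s: 16.68
tcp_pos: [0.4694, -0.3455, 0.2659]
ee_rot: [[-0.997, -0.078, -0.018], [-0.078, 0.997, 0.009], [0.017, 0.01, -1.0]]
wrist_force: [-0.9, -0.2, -0.7]
gripper_width: 0.2
gripper_force: 30.0
```

Call:
drive_tool:
  steps: [0, 0, 0, -0.005, 0.017, 0, 0, 0, 0, 0, -0.01, 0.033, 0, 0, 0, 0, 0, -0.01, 0.033, 0, 0, 0, 0, 0, -0.01, 0.033, 0, 0, 0, 0, 0, -0.01, 0.033, 0, 0, 0, 0, 0, -0.01, 0.033, 0, 0, 0, 0, 0, -0.01, 0.033, 0, 0, 0, 0, 0, -0.01, 0.033, 0, 0, 0, 0, 0, -0.01, 0.033, 0, 0, 0, 0, 0, -0.01, 0.033, 0, 0]

```text
time_s: 17.52
tcp_pos: [0.5391, -0.0254, 0.2716]
ee_rot: [[-0.997, -0.077, -0.007], [-0.077, 0.997, 0.006], [0.007, 0.007, -1.0]]
wrist_force: [0.4, -0.3, 0.1]
gripper_width: 0.2
gripper_force: 30.0
```

Call:
drive_tool:
  steps: [0, 0, 0, -0.01, 0.033, 0, 0, 0, 0, 0, -0.01, 0.033, 0, 0, 0, 0, 0, -0.01, 0.033, 0, 0, 0, 0, 0, -0.01, 0.033, 0, 0, 0, 0, 0, -0.01, 0.033, 0, 0, 0, 0, 0, -0.005, 0.033, 0, 0, 0, 0, 0, 0, 0.015, 0, 0, 0, 0, 0, 0, 0, 0, 0, 0, 0, 0, 0, 0, 0, 0]

```text
time_s: 18.27
tcp_pos: [0.5773, 0.1897, 0.2723]
ee_rot: [[-0.997, -0.078, -0.008], [-0.078, 0.997, 0.005], [0.008, 0.005, -1.0]]
wrist_force: [0.6, -0.3, -1.6]
gripper_width: 0.202
gripper_force: 30.0
```

```bash
python3 -c "
from h import *
rel([.5888,.1912,.28],down(.075))"
```

```text
t 18.2667 tcp [0.5773 0.1897 0.2723] F [ 0.59   -0.3408 -1.6324] w 0.20190651090884812
shift [-0.0115  0.0006 -0.0078] turn [ 0.0055 -0.0077  0.0033]
```

Call:
drive_tool:
  steps: [0.0055, -0.0077, 0.0033, 0, 0, 0, 0, 0, 0, 0, -0.0115, 0.0005, 0, 0, 0, 0, 0, 0, 0, 0.02, 0, 0, 0, 0, 0, 0, 0.025, 0, 0, 0, 0, 0, 0, 0.025, 0, 0, 0, 0, 0, 0, 0.01, 0, 0, 0, 0, 0, 0, 0, 0, 0, 0, 0, 0, 0, 0, 0]

```text
time_s: 18.93
tcp_pos: [0.5899, 0.1898, 0.1938]
ee_rot: [[-0.997, -0.073, 0.002], [-0.073, 0.997, 0.0], [-0.002, -0.0, -1.0]]
wrist_force: [-0.4, -0.4, -0.2]
gripper_width: 0.204
gripper_force: 30.0
```

```bash
python3 -c "
from h import *
rel([.5888,.1912,.1145],down(.075))"
```

```text
t 18.9333 tcp [0.5899 0.1898 0.1938] F [-0.391  -0.4148 -0.161 ] w 0.20428706915112166
shift [0.0012 0.0015 0.0793] turn [-0.0001  0.0024 -0.0022]
```

Tip is 19 mm above the prongs and within 2 mm of the seat; correcting and lowering.

Call:
drive_tool:
  steps: [0, 0.0024, -0.002, 0.001, 0.0015, 0.005, 0, 0, 0, 0, 0, 0, 0.012, 0, 0, 0, 0, 0, 0, 0.012, 0, 0, 0, 0, 0, 0, 0.012, 0, 0, 0, 0, 0, 0, 0.012, 0, 0, 0, 0, 0, 0, 0.01, 0, 0, 0, 0, 0, 0, 0.008, 0, 0, 0, 0, 0, 0, 0, 0, 0, 0, 0, 0, 0, 0, 0]

```text
time_s: 19.68
tcp_pos: [0.5886, 0.1922, 0.1224]
ee_rot: [[-0.997, -0.076, -0.0], [-0.076, 0.997, 0.001], [0.0, 0.001, -1.0]]
wrist_force: [-0.3, -0.4, -0.1]
gripper_width: 0.205
gripper_force: 30.0
```

```bash
python3 -c "
from h import *
rel([.5888,.1912,.1145],down(.075))"
```

```text
t 19.6833 tcp [0.5886 0.1922 0.1224] F [-0.334  -0.3741 -0.112 ] w 0.20476851452851627
shift [-0.0001 -0.001   0.0079] turn [ 0.0006 -0.0002  0.0007]
```

Call:
drive_tool:
  steps: [0, 0, 0, 0, -0.001, 0.003, 0, 0, 0, 0, 0, 0, 0.003, 0, 0, 0, 0, 0, 0, 0.002, 0, 0, 0, 0, 0, 0, 0, 0, 0, 0, 0, 0, 0, 0, 0]

```text
time_s: 20.1
tcp_pos: [0.5887, 0.1913, 0.1145]
ee_rot: [[-0.997, -0.076, 0.0], [-0.076, 0.997, 0.001], [-0.0, 0.001, -1.0]]
wrist_force: [0.0, 0.2, 1.7]
gripper_width: 0.204
gripper_force: 30.0
```

```bash
python3 -c "
from h import *
rel([.5888,.1912,.1145],down(.075))"
```

```text
t 20.1 tcp [0.5887 0.1913 0.1145] F [0.0345 0.2372 1.6728] w 0.20422622313710032
shift [-0.0001 -0.0001 -0.    ] turn [0.0009 0.0002 0.0006]
```

Collar is seated (1.7 N upward, same pose as at the grasp). Opening the fingers.

Call:
drive_tool:
  steps: [0, 0, 0, 0, 0, 0, 0.3, 0, 0, 0, 0, 0, 0, 0.3, 0, 0, 0, 0, 0, 0, 0.5, 0, 0, 0, 0, 0, 0, 0.7, 0, 0, 0, 0, 0, 0, 0.9, 0, 0, 0, 0, 0, 0, 0.9, 0, 0, 0, 0, 0, 0, 0.9, 0, 0, 0, 0, 0, 0, 0.9, 0, 0, 0, 0, 0, 0, 0.9, 0, 0, 0, 0, 0, 0, 0.9]

```text
time_s: 20.93
tcp_pos: [0.5885, 0.1912, 0.1141]
ee_rot: [[-0.997, -0.075, -0.001], [-0.075, 0.997, 0.001], [0.001, 0.001, -1.0]]
wrist_force: [-0.5, -1.1, 0.2]
gripper_width: 0.82
gripper_force: 0.0
```

Call:
drive_tool:
  steps: [0, 0, 0, 0, 0, -0.01, 0.9, 0, 0, 0, 0, 0, -0.02, 0.9, 0, 0, 0, 0, 0, -0.03, 0.9, 0, 0, 0, 0, 0, -0.03, 0.9, 0, 0, 0, 0, 0, -0.03, 0.9, 0, 0, 0, 0, -0.03, 0, 0.9, 0, 0, 0, 0, -0.03, 0, 0.9, 0, 0, 0, 0, -0.03, 0, 0.9, 0, 0, 0, 0, -0.03, 0, 0.9, 0, 0, 0, 0, 0, 0, 0.9]

```text
time_s: 21.77
tcp_pos: [0.5974, 0.0673, 0.2352]
ee_rot: [[-0.997, -0.071, -0.0], [-0.071, 0.997, 0.0], [0.0, 0.0, -1.0]]
wrist_force: [-0.2, 0.5, -0.3]
gripper_width: 0.903
gripper_force: 0.0
```

```bash
python3 - <<'E'
from h import *
s=r.capture("side");t=cv2.convertScaleAbs(r.capture("top"),alpha=1.6);print(r.sense()["tcp_pos"],r.sense()["gripper_width"])
c=lambda i,x,y,w,h:cv2.resize(i[y:y+h,x:x+w],(400,300),interpolation=cv2.INTER_CUBIC)
cv2.imwrite("pics/end.png",np.vstack([np.hstack([c(s,200,255,80,60),c(t,205,155,60,45)]),np.hstack([c(s,140,100,240,180),c(t,180,90,240,180)])]))
E
```

```text
[0.5977 0.0704 0.2349] 0.9038032455027774
```

View pics/end.png

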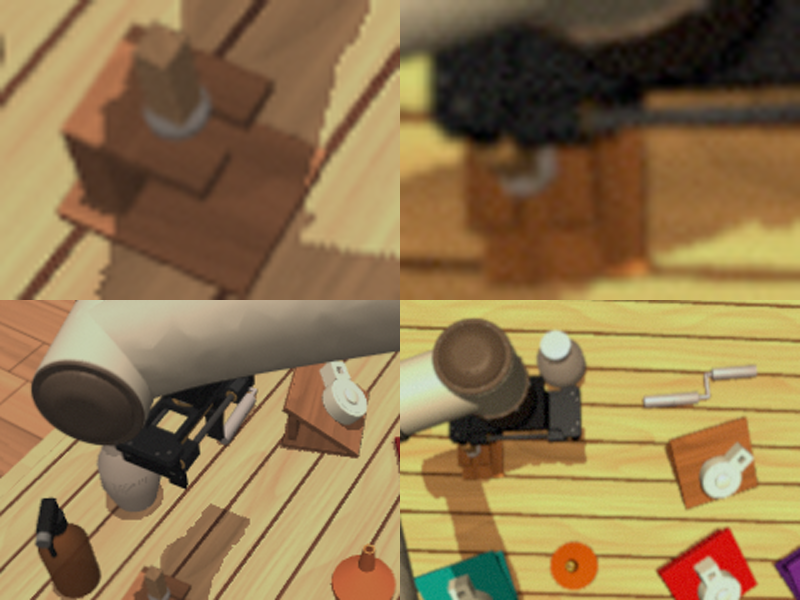

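The stylus hangs upright in its fork as at the start: side crop handle top (165,45), collar (178,110). The bystanders are untouched and the gripper is clear.

```bash
python3 -c "
from station import r
print(r.finish_job())"
```

```text
the job is handed in; nothing more can be done
None
```

I pressed the reset button to its stop twice (the second press to be sure), hung the stylus back upright in its fork, let it go, and handed the job in at about 22 s; no verdict was shown.

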